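Tip the specimen blocks off the tray into the archive tub

ROBOT

A 7-joint arm with a two-finger parallel gripper is mounted at the origin on the work surface. World frame = base frame: x ahead of the robot, y to its left, z up, the work surface at z = 0. Lengths are in m, angles in rad, forces in N, time in s.
With the tool pointing down it reaches from about 0.4 to 0.875 m from the base axis. Payload 6.5 kg.
Tool frame: the origin (TCP) lies at the very end of the fingers, on their centre line; the grasp point (between the pads) lies arm.tcp_to_grasp behind it (arm.tcp_to_grasp is the distance from the TCP to the grasp point, in m); z points along the fingers, y is the line along which they close (so a half turn about z gives the same grasp; the last joint's range is limited). The gripper opens to 88 mm and grips with 3 to 60 N. Pads are 18 mm wide; open, the fingers measure 123 mm over their backs; the gripper's body (75 mm by 187 mm) begins 45 mm behind the grasp point.
Start: joints at [1.262, 0.536, -0.004, 1.538, 0.003, 1.067, -0.071], TCP at [0.156, -0.631, 0.239] pointing down, gripper open.
Joint ranges: [-2.7, 2.7], [-0.37, 2.16], [-1.27, 1.26], [0.24, 2.4], [-1.31, 4.45], [0.19, 1.91], [-2.76, 2.76]. Speed limits (rad/s): [2.39, 2.39, 3.14, 3.14, 3.14, 3.14, 3.14].

INTERFACE

Orientations are given as a unit quaternion [w, x, y, z].
In Python, from bench import sensors, capture, arm, outline_of, landmark_of gives the robot as it stands. The module is installed in compiled form; this text tells all that it offers.
- The arm moves only by the tool carry_out, never from a script. Its arguments are lists of equal length, an entry for each row: "offset": the shift along the tool's x, y, z as a fraction of full scale, a list of three; "dr": the turn, a rotation vector about the tool's x, y, z as a fraction of full scale, a list of three; "jaw": the closure, from 0 (fully open) to 1 (shut). In form: {"offset": [[dx, dy, dz], ...], "dr": [[rx, ry, rz], ...], "jaw": [jaw, ...]}. A call has 1 to 5 rows; each row shifts and turns the commanded pose from where the row before left it, along the tool's axes as they then stand; what a row does not reach is not made up. Full scale, the value 1, is 4 cm for a shift and 0.15 rad for a turn. A row lasts 1/8 s, in which the tool goes at most 62.5 mm and 10.7 degrees, less where a joint would pass 70% of its speed; a pose out of reach is approached as far as the arm can. A call with a number of a shift or a turn outside -1 to 1 is refused whole. A call with a gripper value outside its range is refused whole. The fingers move at their own pace and stop on an object; "squeeze" is the grip in N (left out, the last holds). Time passes only in rows, so rows that do not move let the fingers close. It gives the time, the measured TCP pose, the force, the opening and the grip force at its end, in the units of the state.
- sensors.sense(): the state, without advancing time (a new reading comes with each control period).
- capture(name): name is "scene" or "top" or "wrist"; returns a dict with "img" (420x560x3 uint8, red, green, blue), "K" (3x3 intrinsics, pixels), "position" and "orientation" of the camera in the world. Camera axes: x right, y up, looking along -z (the intrinsics and any distortion apply to the point x, -y, -z); pixel columns grow to the right and rows downward; lengths in m; the calibration is good to about 2 mm. A picture is of the moment at which its call begins. There is no depth.
- arm.finish_job(): hands the job in; it is judged then, once.
Trained networks look in a picture, given as the dict that the camera call returned (one of the last four; its "shot" number tells which), for a name from the list of things; names that differ only in an ending like _2 or _b are one class to them, and where a whole thing is asked for, a point or a joint stands for the part that bears it (a point fixed in the world has none). Each returns a list of dicts, best first, with "p" (0 to 1); they miss things now and then, are a little off and sometimes report something else, mostly with a low value. They report only what shows in the picture. A call takes as long as a camera call. They do not tell look-alikes from the thing itself.
- outline_of(picture, name): "pixels" (420x560 bool, what is visible of it) and "bbox" ([left, top, right, bottom] in pixels, round what is visible of it).
- landmark_of(picture, name): "location" ([column, row] in pixels: a listed point, or the origin of a listed thing).
The state is a dict: "time_s": time; "joints": joint angles; "dq": joint speeds; "joint_efforts": joint torques, N m; "eef_pos": TCP position; "eef_rot": TCP orientation; "wrist_force": force on the tool from outside, world axes, zero at the start; "ft_torque": the same for the moment, N m; "width": opening from 0.0 (shut) to 1.0 (fully open); "finger_force": force on a finger pad.
Only numpy, scipy, OpenCV 4.12 (cv2) and the standard library are available. Lean on these libraries where they do the work, as an engineer would, in place of code of your own. Each camera call takes 0.05 s, during which the arm holds its last target. There are 200 camera calls.

TASK

Carry the metal tray by its handle to the rectangular tub (not the round bowl) and tip the four wax specimen blocks off its open end into the tub, without touching the blocks and from close above so that they slide in gently and do not chip. Then set the empty tray back down upright in the middle of its rubber mat, lined up with the mat either way round, and let go of it. Leave the bowl, bottle, slide box and jar where they stand.

Things in the scene. Friction and masses are not known exactly. Their poses are not given: they have to be found in the camera images.
- tray: bare aluminium tray, 170 (x) by 108 (y) mm, 0.28 kg, floor 4 mm thick, 4 mm walls 24 mm high along both long sides and at the back (-x); the +x end is open. A flat carrying handle bridges it from side wall to side wall at mid-length. Origin: centre of the underside; x points to the open end, z up
- tray_grip (a point): centre of the tray's handle bar: a flat bar along the tray's y, 12 mm thick in x, 16 mm high, 100 mm long between two uprights 14 mm wide; its centre is 70 mm above the tray's underside and its top 78 mm
- tray_lip (a point): middle of the tray's open edge, on the floor's upper face: 85 mm from the tray's origin along +x and 4 mm up
- block0: specimen block: off-white wax (34 by 23 by 9 mm) on a white plastic cassette (40 (x) by 28 (y) by 6 mm), 15 mm high in all, about 22 g, loose on the tray. Origin: centre of the underside
- block1: specimen block: off-white wax (34 by 23 by 9 mm) on a white plastic cassette (40 (x) by 28 (y) by 6 mm), 15 mm high in all, about 22 g, loose on the tray. Origin: centre of the underside
- block2: specimen block: off-white wax (34 by 23 by 9 mm) on a white plastic cassette (40 (x) by 28 (y) by 6 mm), 15 mm high in all, about 22 g, loose on the tray. Origin: centre of the underside
- block3: specimen block: off-white wax (34 by 23 by 9 mm) on a white plastic cassette (40 (x) by 28 (y) by 6 mm), 15 mm high in all, about 22 g, loose on the tray. Origin: centre of the underside
- tub: rectangular grey plastic archive tub, open on top, fixed to the bench: 165 (x) by 140 (y) by 60 mm high outside, walls and floor 4 mm. Origin: centre of the underside on the bench
- mat: black rubber mat, fixed flat on the bench, 210 (x) by 150 (y) mm, 3 mm thick; the tray starts on it. Origin: centre of the underside
- bowl: bystander: round steel bowl, 130 mm across the rim, 55 mm high. Origin: centre of the underside
- bottle: bystander: tall amber reagent bottle, 60 mm in diameter, 190 mm high. Origin: centre of the underside
- slide_box: bystander: closed slide box, 87 (x) by 64 (y) by 42 mm high. Origin: centre of the underside
- jar: bystander: glass staining jar with a black cap, 52 mm in diameter, 115 mm high. Origin: centre of the underside
Not all that is in view belongs to the job. What is shaped like the tub but turquoise is not meant. What is shaped like the block3 but blue or brown is not meant.

How it is judged:
On the way, in this order (a step that is already met when the one before it is completed fails the run):
1. the tray is lifted clear of its mat with all four blocks aboard (height (world z) of tray above 0.03 m and x of block0 in the frame of tray between -0.09 and 0.09 m and y of block0 in the frame of tray between -0.055 and 0.055 m and z of block0 in the frame of tray between -0.005 and 0.03 m and x of block1 in the frame of tray between -0.09 and 0.09 m and y of block1 in the frame of tray between -0.055 and 0.055 m and z of block1 in the frame of tray between -0.005 and 0.03 m and x of block2 in the frame of tray between -0.09 and 0.09 m and y of block2 in the frame of tray between -0.055 and 0.055 m and z of block2 in the frame of tray between -0.005 and 0.03 m and x of block3 in the frame of tray between -0.09 and 0.09 m and y of block3 in the frame of tray between -0.055 and 0.055 m and z of block3 in the frame of tray between -0.005 and 0.03 m), for 0.2 s.
2. all four blocks lie in the tub while the tray is still held up (x of block0 in the frame of tub between -0.082 and 0.082 m and y of block0 in the frame of tub between -0.07 and 0.07 m and z of each of block0, block1, block2, block3 in the frame of tub below 0.05 m and x of block1 in the frame of tub between -0.082 and 0.082 m and y of block1 in the frame of tub between -0.07 and 0.07 m and x of block2 in the frame of tub between -0.082 and 0.082 m and y of block2 in the frame of tub between -0.07 and 0.07 m and x of block3 in the frame of tub between -0.082 and 0.082 m and y of block3 in the frame of tub between -0.07 and 0.07 m and height (world z) of tray above 0.03 m), for 0.2 s.
At the end, for the whole second after the job is handed in: All four blocks rest inside the tub, below its rim; the empty tray stands flat and upright on the mat, its centre within 35 mm of the mat's and its sides within 0.3 rad of parallel (either way round), released and at rest (x of block0 in the frame of tub between -0.082 and 0.082 m and y of block0 in the frame of tub between -0.07 and 0.07 m and z of each of block0, block1, block2, block3 in the frame of tub below 0.05 m and x of block1 in the frame of tub between -0.082 and 0.082 m and y of block1 in the frame of tub between -0.07 and 0.07 m and x of block2 in the frame of tub between -0.082 and 0.082 m and y of block2 in the frame of tub between -0.07 and 0.07 m and x of block3 in the frame of tub between -0.082 and 0.082 m and y of block3 in the frame of tub between -0.07 and 0.07 m and linear speed of each of block0, block1, block2, block3, tray below 0.02 m/s and horizontal distance between tray and mat below 0.035 m and z of tray in the frame of mat below 0.008 m and angle between tray's own z axis and vertical below 0.06 rad and angle between the x axis of tray and the x axis of mat, either way round below 0.3 rad); the robot touches nothing.
It fails at once if a block is touched by the robot (contact force between any of block0, block1, block2, block3 and the fingers above 0.3 N or contact force between any of block0, block1, block2, block3 and the arm above 0.3 N).
It fails at once if a block is thrown or dropped from a height (faster than 1.6 m/s, a fall of about 130 mm) (linear speed of any of block0, block1, block2, block3 above 1.6 m/s).
It fails at once if the bowl, bottle, slide box or jar is shifted more than 25 mm or tipped (distance of any of bowl, bottle, slide_box, jar from where it was at the start of the episode above 0.025 m or angle between any of bowl, bottle, slide_box, jar's own z axis and vertical above 0.3 rad).
It also fails if it takes over 61 s, if anything falls off the work surface, if the arm or the gripper's body presses on something with over 40 N, if the wrist force passes 120 N, or if a joint passes its speed limit or range.

## Working session

There is one attempt and no reset: what is moved stays moved. The work goes in short steps, Python scripts to look and compute and a tool call to move; the robot and the scene stay as the last step left them, time stands still between calls to the robot, and variables do not carry over. Pictures are saved under pics/ and viewed, at most 10 in all, crops included, and the job is handed in when it is done.

Besides the shell and the picture viewer there is one more tool, called after "Call:" as a command line: name --argument value ..., lists and objects as JSON in quotes. carry_out: Moves the arm, as the interface text tells. Shift numbers are shares of 4 cm and turn numbers shares of 0.15 rad, none past 1 either way. Its arguments: {"type":"object","properties":{"offset":{"type":"array"},"dr":{"type":"array"},"jaw":{"type":"array"},"squeeze":{"type":"number"}},"required":["offset","dr","jaw"]}

```bash
mkdir -p pics
cat > h.py <<'E'
import numpy as np, cv2
from scipy.spatial.transform import Rotation as R
from bench import sensors, capture, arm, outline_of, landmark_of
def rot(q): return R.from_quat([q[1],q[2],q[3],q[0]])
def ray(p,uv):
    K=np.array(p['K']); d=np.linalg.inv(K)@[uv[0],uv[1],1]; d=rot(p['orientation']).apply([d[0],-d[1],-d[2]])
    return np.array(p['position']),d
def at_z(p,uv,z):
    o,d=ray(p,uv); return o+d*(z-o[2])/d[2]
def proj(p,X):
    c=rot(p['orientation']).inv().apply(np.array(X)-p['position']); c=c*[1,-1,-1]; q=np.array(p['K'])@c; return q[:2]/q[2]
def save(p,n): cv2.imwrite('pics/'+n,p['img'][:,:,::-1])
E
python3 - <<'E'
from h import *
s=sensors.sense(); print(s['eef_pos'],s['eef_rot'],s['time_s'],arm.tcp_to_grasp)
for c in ['scene','top']:
    p=capture(c); save(p,c+'0.png'); print(c,p['position'],p['orientation'],[k for k in p])
    for n,z in [('tray',.003),('tray_grip',.073),('tray_lip',.007),('tub',0),('mat',0),('bowl',0),('bottle',0),('slide_box',0),('jar',0),('block0',.007)]:
        for d in landmark_of(p,n)[:5]: print(n,round(d['p'],2),np.round(d['location']),at_z(p,d['location'],z).round(3))
E
```

```text
[ 0.15611137 -0.63034155  0.2378457 ] [-8.52651655e-04  9.92637275e-01  1.21121785e-01 -1.62890773e-04] 0.0 0.0187
scene [ 1.07861765 -0.78190551  0.86124604] [0.84457858 0.40485855 0.14435658 0.31927691] ['img', 'K', 'position', 'orientation', 'shot']
tray 0.64 [210. 295.] [ 0.463 -0.331  0.003]
tray 0.52 [207. 275.] [ 0.41  -0.291  0.003]
tray_grip 0.79 [205. 276.] [ 0.463 -0.336  0.073]
tray_grip 0.32 [225. 289.] [ 0.526 -0.333  0.073]
tub 0.74 [332. 248.] [0.586 0.002 0.   ]
tub 0.59 [295. 151.] [0.186 0.322 0.   ]
bowl 0.75 [360. 171.] [0.428 0.372 0.   ]
bottle 0.86 [305. 312.] [ 0.667 -0.217  0.   ]
slide_box 0.2 [210. 297.] [ 0.468 -0.334  0.   ]
jar 0.73 [311. 199.] [0.406 0.137 0.   ]
jar 0.71 [245. 295.] [ 0.526 -0.272  0.   ]
jar 0.25 [333. 249.] [ 0.589  0.002 -0.   ]
block0 0.82 [153. 355.] [ 0.502 -0.525  0.007]
block0 0.75 [222. 305.] [ 0.512 -0.333  0.007]
block0 0.65 [191. 286.] [ 0.411 -0.345  0.007]
block0 0.59 [191. 304.] [ 0.455 -0.382  0.007]
block0 0.45 [227. 290.] [ 0.486 -0.295  0.007]
top [ 0.33918818 -0.04313935  1.41854128] [-0.701825   -0.02155478  0.02490954  0.71158736] ['img', 'K', 'position', 'orientation', 'shot']
tray 0.79 [380. 198.] [ 0.475 -0.329  0.003]
tray_grip 0.56 [389. 196.] [ 0.473 -0.343  0.073]
tray_lip 0.9 [366. 182.] [ 0.524 -0.286  0.007]
tray_lip 0.6 [382. 200.] [ 0.468 -0.335  0.007]
tub 0.59 [172. 302.] [0.163 0.315 0.   ]
tub 0.57 [275. 161.] [ 0.595 -0.004  0.   ]
tub 0.33 [370. 195.] [ 0.484 -0.301  0.   ]
mat 0.56 [382. 200.] [ 0.466 -0.338  0.   ]
bowl 0.65 [152. 214.] [0.434 0.377 0.   ]
bottle 0.59 [340. 138.] [ 0.665 -0.209  0.   ]
jar 0.64 [395. 203.] [ 0.457 -0.377  0.   ]
jar 0.63 [228. 221.] [0.409 0.143 0.   ]
block0 0.64 [323. 203.] [ 0.461 -0.151  0.007]
block0 0.59 [389. 219.] [ 0.408 -0.356  0.007]
block0 0.55 [376. 184.] [ 0.517 -0.319  0.007]
block0 0.55 [369. 196.] [ 0.48  -0.297  0.007]
block0 0.49 [395. 205.] [ 0.452 -0.375  0.007]
```

View pics/top0.png

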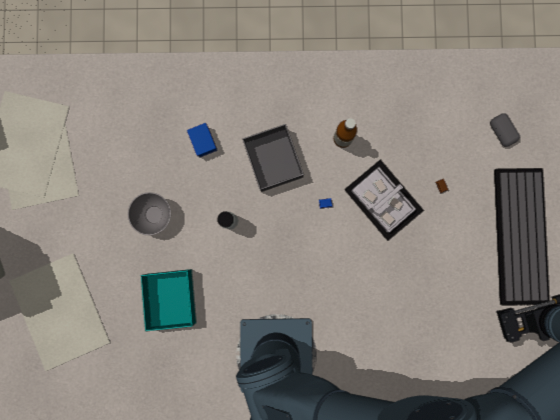

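View pics/scene0.png

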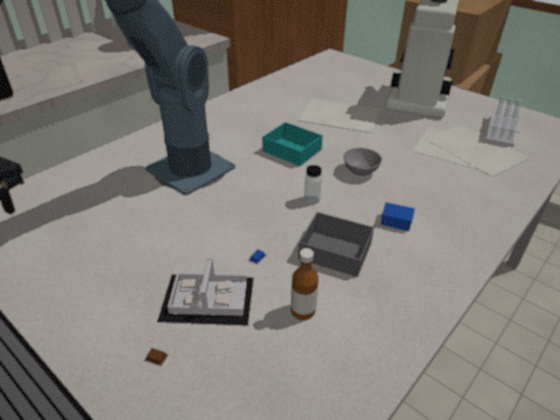

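The top view shows the tray on its mat around (384,199), the grey tub at (275,158), the bottle at (346,132), the jar at (228,220), and the blue and brown decoys at (326,203) and (442,186). The scene view agrees with this. The tray's handle bar stands at (207,275).

Run:
```python
from h import *
p=capture('top'); q=capture('scene')
cv2.imwrite('pics/crop1.png',np.hstack([cv2.resize(p['img'][150:250,335:435],(400,400),interpolation=cv2.INTER_CUBIC),cv2.resize(q['img'][245:345,150:250],(400,400),interpolation=cv2.INTER_CUBIC)])[:,:,::-1])
def fit(pic,n,z,inx):
    for d in outline_of(pic,n)[:4]:
        m=d['pixels'].astype(np.uint8); c=max(cv2.findContours(m,0,2)[0],key=cv2.contourArea).reshape(-1,2)
        w=np.array([at_z(pic,u,z)[:2] for u in c]).astype(np.float32)
        print(n,round(d['p'],2),d['bbox'],cv2.minAreaRect(w))
fit(p,'mat',.003,0);fit(p,'tub',.06,0);fit(p,'tray',.02,0)
fit(q,'mat',.003,0);fit(q,'tub',.06,0)
for n in['bottle','jar','tub']: print(n,[ (round(d['p'],2),d['bbox']) for d in outline_of(p,n)])
```

```text
mat 0.59 [345.0, 159.6, 423.4, 238.2] ((0.4685940444469452, -0.34245985746383667), (0.20879203081130981, 0.14924076199531555), 38.95268249511719)
tub 0.66 [245.3, 127.3, 305.9, 192.2] ((0.5948641300201416, -0.0023139268159866333), (0.1734379380941391, 0.1436988264322281), 17.959041595458984)
tub 0.63 [140.8, 273.4, 194.1, 333.0] ((0.17534944415092468, 0.3094228506088257), (0.1689903289079666, 0.1548752784729004), 4.876764297485352)
tub 0.3 [352.9, 169.4, 411.8, 232.2] ((0.4673750698566437, -0.33468496799468994), (0.1676621288061142, 0.1240556463599205), 39.97687530517578)
tray 0.7 [355.8, 168.6, 413.7, 232.2] ((0.46963590383529663, -0.3403680920600891), (0.17011576890945435, 0.12068349123001099), 39.73880386352539)
tray 0.39 [124.7, 191.1, 172.5, 233.7] ((0.4354977011680603, 0.38115444779396057), (0.13490726053714752, 0.12871053814888), 89.22771453857422)
mat 0.83 [156.6, 273.2, 251.9, 324.7] ((0.46916663646698, -0.34395086765289307), (0.21288082003593445, 0.15074536204338074), 39.758216857910156)
tub 0.9 [261.2, 122.7, 323.1, 163.2] ((0.20454949140548706, 0.2825586497783661), (0.21346040070056915, 0.22423991560935974), 4.598389148712158)
tub 0.65 [295.7, 211.4, 372.5, 278.0] ((0.6111593842506409, -0.02605915069580078), (0.1760149449110031, 0.20321372151374817), 20.29314613342285)
bottle [(0.6, [332.1, 117.0, 359.3, 148.8])]
jar [(0.61, [213.0, 208.1, 237.8, 226.9])]
tub [(0.66, [245.3, 127.3, 305.9, 192.2]), (0.63, [140.8, 273.4, 194.1, 333.0]), (0.3, [352.9, 169.4, 411.8, 232.2])]
```

View pics/crop1.png

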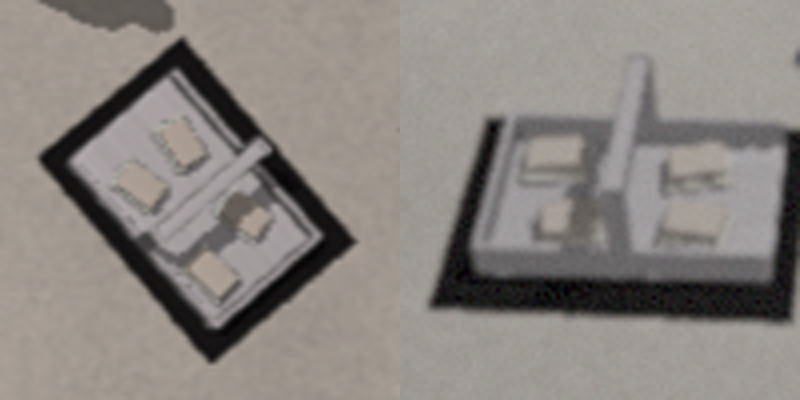

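Top crop (left): the open, unwalled edge faces up-left, toward world +x+y. All four blocks are aboard, two on each side of the handle. The tray's yaw is about 39.5°, centred near (0.469, -0.341). The tub is at (0.594, -0.003), yaw about 18°.

```bash
cat >> h.py <<'E'
def Rg(yaw,th=0):
    # tool y along tray x (yaw deg), tool z down, then tray pitched th deg open end down
    c,s=np.cos(np.radians(yaw)),np.sin(np.radians(yaw))
    B=np.array([[s,c,0],[-c,s,0],[0,0,-1]])  # columns tool x,y,z
    ty=np.array([-s,c,0])
    return R.from_rotvec(np.radians(th)*ty)*R.from_matrix(B)
def plan(pos,rt,n=None,s=None):
    s=s or sensors.sense(); p0=np.array(s['eef_pos']); r0=rot(s['eef_rot'])
    rv=(r0.inv()*rt).as_rotvec(); dp=np.array(pos)-p0
    n=n or int(np.ceil(max(np.linalg.norm(dp)/.038,np.linalg.norm(rv)/.145)))
    r=r0;off=[]
    for i in range(n):
        off.append((r.inv().apply(dp/n)/.04).round(2).tolist()); r=r*R.from_rotvec(rv/n)
    print(n,off,'dr',(rv/n/.15).round(3))
def tcp(): 
    s=sensors.sense(); print(s['time_s'],np.round(s['eef_pos'],4),rot(s['eef_rot']).as_matrix().round(3).tolist(),np.round(s['joints'],2),s['width'],s['finger_force'],np.round(s['wrist_force'],1))
E
python3 -c "
from h import *
plan([.469,-.341,.16],Rg(39.5),15)"
```

```text
Traceback (most recent call last):
  File "h.py", line 18, in Rg
    return R.from_rotvec(np.radians(th)*ty)*R.from_matrix(B)
                                            ~~~~~~~~~~~~~^^^
  File "scipy/spatial/transform/_rotation.pyx", line 1143, in scipy.spatial.transform._rotation.Rotation.from_matrix
ValueError: Non-positive determinant (left-handed or null coordinate frame) in rotation matrix 0: [[ 0.63607822  0.77162458  0.        ]
 [-0.77162458  0.63607822  0.        ]
 [ 0.          0.         -1.        ]].
```

```bash
sed -i 's/B=np.array.*/B=np.array([[-s,c,0],[c,s,0],[0,0,-1]])/' h.py
python3 -c "
from h import *
plan([.469,-.341,.16],Rg(39.5),15)"
```

```text
15 [[0.62, -0.34, 0.13], [0.66, -0.26, 0.13], [0.69, -0.17, 0.13], [0.71, -0.07, 0.13], [0.71, 0.02, 0.13], [0.7, 0.12, 0.13], [0.68, 0.21, 0.13], [0.64, 0.3, 0.13], [0.6, 0.38, 0.13], [0.54, 0.46, 0.13], [0.47, 0.53, 0.13], [0.4, 0.59, 0.13], [0.32, 0.64, 0.13], [0.23, 0.67, 0.13], [0.14, 0.7, 0.13]] dr [ 0.     0.    -0.897]
```

Call:
carry_out --offset '[[0.62,-0.34,0.13],[0.66,-0.26,0.13],[0.69,-0.17,0.13],[0.71,-0.07,0.13],[0.71,0.02,0.13]]' --dr '[[0,0,-0.9],[0,0,-0.9],[0,0,-0.9],[0,0,-0.9],[0,0,-0.9]]' --jaw '[0,0,0,0,0]'

```text
time_s: 2.22
eef_pos: [0.2608, -0.5335, 0.2127]
eef_rot: [0.0, 0.896, 0.445, -0.0]
wrist_force: [-0.0, -0.4, 1.1]
width: 1.002
finger_force: 0.0
```

Call:
carry_out --offset '[[0.7,0.12,0.13],[0.68,0.21,0.13],[0.64,0.3,0.13],[0.6,0.38,0.13],[0.54,0.46,0.13]]' --dr '[[0,0,-0.9],[0,0,-0.9],[0,0,-0.9],[0,0,-0.9],[0,0,-0.9]]' --jaw '[0,0,0,0,0]'

```text
time_s: 2.85
eef_pos: [0.3644, -0.4366, 0.1867]
eef_rot: [0.0, 0.698, 0.716, -0.0]
wrist_force: [-0.9, 1.1, -0.7]
width: 1.0
finger_force: 0.0
```

Call:
carry_out --offset '[[0.47,0.53,0.13],[0.4,0.59,0.13],[0.32,0.64,0.13],[0.23,0.67,0.13],[0.14,0.7,0.13]]' --dr '[[0,0,-0.9],[0,0,-0.9],[0,0,-0.9],[0,0,-0.9],[0,0,-0.9]]' --jaw '[0,0,0,0,0]'

```text
time_s: 3.48
eef_pos: [0.4681, -0.3391, 0.1606]
eef_rot: [0.0, 0.421, 0.907, -0.0]
wrist_force: [0.2, -1.2, -0.8]
width: 0.999
finger_force: 0.0
```

Run:
```python
from h import *
tcp(); p=capture('wrist'); save(p,'w1.png')
for n,z in [('tray_grip',.073),('tray_lip',.007),('tray',.003),('mat',.003)]:
    for d in landmark_of(p,n)[:2]: print(n,round(d['p'],2),np.round(d['location']),at_z(p,d['location'],z).round(4))
for n,z in (('mat',.003),('tray',.027)):
    for d in outline_of(p,n)[:1]:
        c=max(cv2.findContours(d['pixels'].astype(np.uint8),0,2)[0],key=cv2.contourArea).reshape(-1,2)
        print(n,cv2.minAreaRect(np.array([at_z(p,u,z)[:2] for u in c],dtype=np.float32)))
```

```text
3.475 [ 0.4681 -0.3391  0.1606] [[-0.645, 0.764, 0.0], [0.764, 0.645, -0.0], [-0.0, -0.0, -1.0]] [ 0.94  0.57 -0.53  1.77  0.36  0.89  0.95] 0.9987428732773495 0.0 [ 0.2 -1.2 -0.8]
tray_grip 0.59 [286. 205.] [ 0.4677 -0.3342  0.073 ]
tray_lip 0.6 [390. 185.] [ 0.5355 -0.2808  0.007 ]
tray_lip 0.39 [285. 206.] [ 0.4811 -0.3503  0.007 ]
tray 0.93 [283. 182.] [ 0.4672 -0.3358  0.003 ]
mat ((0.4688798189163208, -0.34048983454704285), (0.2112189531326294, 0.15063804388046265), 38.81928253173828)
tray ((0.4773642420768738, -0.3458940386772156), (0.17048504948616028, 0.13983187079429626), 39.797977447509766)
```

View pics/w1.png

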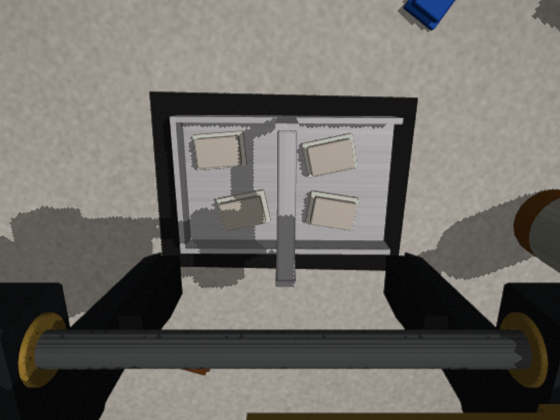

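The wrist view shows the bar from (287,130) to (286,283), square to the fingers and centred between them. The four blocks are clear of the finger positions.

Call:
carry_out --offset '[[0,0,0.6],[0,0,0.6],[0,0,0.6],[0,0,0.5],[0,0,0.3]]' --dr '[[0,0,0],[0,0,0],[0,0,0],[0,0,0],[0,0,0]]' --jaw '[0,0,0,0,0]'

```text
time_s: 4.45
eef_pos: [0.4668, -0.34, 0.0558]
eef_rot: [-0.0, 0.424, 0.906, -0.0]
wrist_force: [0.6, 0.8, 0.4]
width: 1.0
finger_force: 0.0
```

Call:
carry_out --offset '[[0,0,0],[0,0,0],[0,0,0],[0,0,0],[0,0,0]]' --dr '[[0,0,0],[0,0,0],[0,0,0],[0,0,0],[0,0,0]]' --jaw '[0.5,0.7,0.8,0.9,1]' --squeeze 45

```text
time_s: 5.08
eef_pos: [0.4676, -0.3397, 0.0569]
eef_rot: [0.0, 0.423, 0.906, -0.0]
wrist_force: [-0.2, 0.3, 0.1]
width: 0.461
finger_force: 0.0
```

Call:
carry_out --offset '[[0,0,0],[0,0,0],[0,0,0],[0,0,0],[0,0,0]]' --dr '[[0,0,0],[0,0,0],[0,0,0],[0,0,0],[0,0,0]]' --jaw '[1,1,1,1,1]'

```text
time_s: 5.7
eef_pos: [0.4678, -0.3393, 0.0567]
eef_rot: [0.0, 0.423, 0.906, 0.0]
wrist_force: [1.3, 1.3, -0.5]
width: 0.127
finger_force: 45.0
```

Call:
carry_out --offset '[[0,0,0],[0,0,-0.1],[0,0,-0.2],[0,0,-0.3],[0,0,-0.4]]' --dr '[[0,0,0],[0,0,0],[0,0,0],[0,0,0],[0,0,0]]' --jaw '[1,1,1,1,1]'

```text
time_s: 6.32
eef_pos: [0.4672, -0.3396, 0.0976]
eef_rot: [-0.0, 0.423, 0.906, -0.0]
wrist_force: [-0.1, 0.0, -3.7]
width: 0.129
finger_force: 45.0
```

Call:
carry_out --offset '[[0,0,-0.4],[0,0,-0.4],[0,0,-0.3],[0,0,-0.2],[0,0,-0.1]]' --dr '[[0,0,0],[0,0,0],[0,0,0],[0,0,0],[0,0,0]]' --jaw '[1,1,1,1,1]'

```text
time_s: 6.95
eef_pos: [0.4675, -0.3396, 0.1531]
eef_rot: [0.0, 0.423, 0.906, -0.0]
wrist_force: [0.8, 0.4, -3.7]
width: 0.128
finger_force: 45.0
```

Run:
```python
from h import *
tcp(); p=capture('wrist'); q=capture('scene')
cv2.imwrite('pics/c2.png',np.hstack([cv2.resize(p['img'],(400,300)),cv2.resize(q['img'][180:330,130:330],(400,300))])[:,:,::-1])
plan([.485,-.1,.16],Rg(20),None)
```

```text
6.95 [ 0.4675 -0.3396  0.1531] [[-0.642, 0.767, 0.0], [0.767, 0.642, -0.0], [-0.0, -0.0, -1.0]] [ 0.94  0.58 -0.53  1.78  0.37  0.88  0.95] 0.128090009626703 45.00055566430092 [ 0.8  0.4 -3.7]
7 [[0.62, 0.6, -0.03], [0.64, 0.57, -0.03], [0.67, 0.53, -0.03], [0.7, 0.5, -0.03], [0.72, 0.46, -0.03], [0.74, 0.43, -0.03], [0.76, 0.39, -0.03]] dr [-0.     0.     0.331]
```

View pics/c2.png

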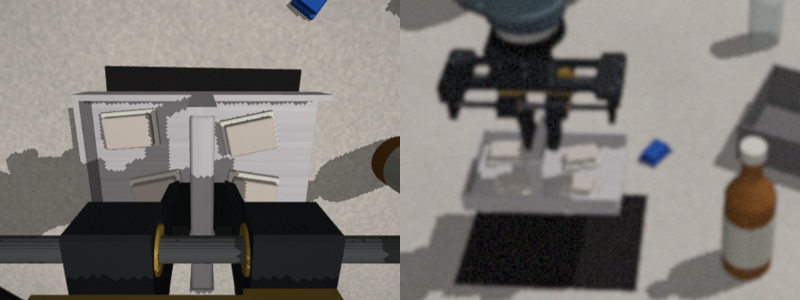

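The left (wrist) and right (scene) views show the tray lifted level, with all four blocks aboard. Next I refine the tub pose by fitting its silhouette in both cameras.

```bash
cat >> h.py <<'E'
G=np.array([0,0,.0537]) # TCP in tray frame (level: tray underside .0537 below TCP)
def pose(lip,yaw,th):
    rt=Rg(yaw,th); T=rt*Rg(0).inv()  # tray orientation
    return np.array(lip)+T.apply(G-np.array([.085,0,.004])),rt
E
python3 - <<'E'
from h import *
from scipy.optimize import minimize
ps=[capture('top'),capture('scene')]; ms=[]
for p,b in zip(ps,[(.59,0),(.59,0)]):
    c=proj(p,[.594,-.003,.03]); 
    ds=[d for d in outline_of(p,'tub') if abs((d['bbox'][0]+d['bbox'][2])/2-c[0])<25 and abs((d['bbox'][1]+d['bbox'][3])/2-c[1])<25]
    ms.append(ds[0]['pixels'] if ds else None); print(c,len(ds))
S=8
def cost(v,use=(0,1)):
    x,y,a=v; e=0
    r=R.from_euler('z',a)
    X=[r.apply([i*.0825,j*.07,k])+[x,y,0] for i in(-1,1) for j in(-1,1) for k in(0,.06)]
    for i in use:
        if ms[i] is None: continue
        h=cv2.convexHull(np.array([proj(ps[i],q) for q in X],np.float32))
        im=np.zeros((420,560),np.uint8); cv2.fillPoly(im,[np.round(h*16).astype(np.int32)],255,cv2.LINE_AA,4)
        e+=np.abs(im/255.-ms[i]).sum()
    return e
for u in((0,1),(0,),(1,)):
    s0=np.array([.594,-.003,.32])
    res=minimize(cost,s0,args=(u,),method='Nelder-Mead',options=dict(initial_simplex=[s0,s0+[.01,0,0],s0+[0,.01,0],s0+[0,0,.1]]))
    print(u,res.x.round(4),np.degrees(res.x[2]).round(1),res.fun)
E
```

```text
[273.93139052 159.38518603] 1
[334.27735237 242.60304469] 1
(0, 1) [ 5.962e-01 -2.000e-04  3.086e-01] 17.7 576.5725490196078
(0,) [ 0.5972 -0.0006  0.3117] 17.9 139.29803921568626
(1,) [0.5966 0.0017 0.319 ] 18.3 446.65882352941173
```

Run:
```python
from h import *
P=pose([.5585,-.013,.095],18,0); print(P[0]); plan(*P,14)
```

```text
[ 0.4776602  -0.03926644  0.1447    ]
14 [[0.4, 0.36, 0.01], [0.41, 0.35, 0.01], [0.42, 0.34, 0.01], [0.43, 0.32, 0.01], [0.44, 0.31, 0.01], [0.44, 0.3, 0.01], [0.45, 0.29, 0.01], [0.46, 0.28, 0.01], [0.47, 0.26, 0.01], [0.47, 0.25, 0.01], [0.48, 0.24, 0.01], [0.49, 0.22, 0.01], [0.49, 0.21, 0.01], [0.5, 0.2, 0.01]] dr [-0.    -0.     0.182]
```

Ramped at both ends, over 16 rows.

Call:
carry_out --offset '[[0.2,0.18,0],[0.3,0.27,0.01],[0.41,0.35,0.01],[0.42,0.34,0.01],[0.43,0.32,0.01]]' --dr '[[0,0,0.09],[0,0,0.14],[0,0,0.18],[0,0,0.18],[0,0,0.18]]' --jaw '[1,1,1,1,1]'

```text
time_s: 7.88
eef_pos: [0.4712, -0.2464, 0.151]
eef_rot: [-0.0, 0.475, 0.88, 0.0]
wrist_force: [-0.5, 0.2, -2.4]
width: 0.13
finger_force: 45.0
```

Call:
carry_out --offset '[[0.44,0.31,0.01],[0.44,0.3,0.01],[0.45,0.29,0.01],[0.46,0.28,0.01],[0.47,0.26,0.01]]' --dr '[[0,0,0.18],[0,0,0.18],[0,0,0.18],[0,0,0.18],[0,0,0.18]]' --jaw '[1,1,1,1,1]'

```text
time_s: 8.5
eef_pos: [0.4753, -0.1393, 0.1491]
eef_rot: [-0.0, 0.533, 0.846, 0.0]
wrist_force: [0.3, 0.2, -3.3]
width: 0.128
finger_force: 45.0
```

Call:
carry_out --offset '[[0.47,0.25,0.01],[0.48,0.24,0.01],[0.49,0.22,0.01],[0.36,0.17,0.01],[0.25,0.1,0.01]]' --dr '[[0,0,0.18],[0,0,0.18],[0,0,0.18],[0,0,0.18],[0,0,0.1]]' --jaw '[1,1,1,1,1]'

```text
time_s: 9.12
eef_pos: [0.4794, -0.0485, 0.1471]
eef_rot: [-0.0, 0.584, 0.812, 0.0]
wrist_force: [-0.4, 0.1, -4.4]
width: 0.129
finger_force: 45.0
```

Run:
```python
from h import *
tcp()
for lz,th in ((.095,0),(.062,20),(.052,38)):
    P=pose([.5585,-.013,lz],18,th); print(P[0]); plan(*P)
p=capture('top'); print([(np.round(d['location']),round(d['p'],2)) for d in landmark_of(p,'block0')])
cv2.imwrite('pics/c3.png',cv2.resize(p['img'][90:240,200:400],(800,600),interpolation=cv2.INTER_CUBIC)[:,:,::-1])
```

```text
9.125 [ 0.4794 -0.0485  0.1471] [[-0.319, 0.948, -0.0], [0.948, 0.319, 0.0], [0.0, 0.0, -1.0]] [ 0.43  0.44 -0.51  2.03  0.31  0.75  0.05] 0.12880286180682862 45.00023156404495 [-0.4  0.1 -4.4]
[ 0.4776602  -0.03926644  0.1447    ]
1 [[0.23, 0.03, 0.06]] dr [ 0.    -0.002  0.067]
[ 0.49870187 -0.03242959  0.13777444]
3 [[0.08, 0.2, 0.08], [0.08, 0.2, 0.05], [0.08, 0.21, 0.03]] dr [0.776 0.003 0.022]
[ 0.52389815 -0.02424282  0.14349536]
5 [[0.04, 0.25, 0.02], [0.04, 0.25, -0.01], [0.05, 0.25, -0.05], [0.05, 0.24, -0.08], [0.05, 0.22, -0.11]] dr [0.884 0.004 0.013]
[(array([323., 203.]), 0.62), (array([442., 189.]), 0.58)]
```

View pics/c3.png

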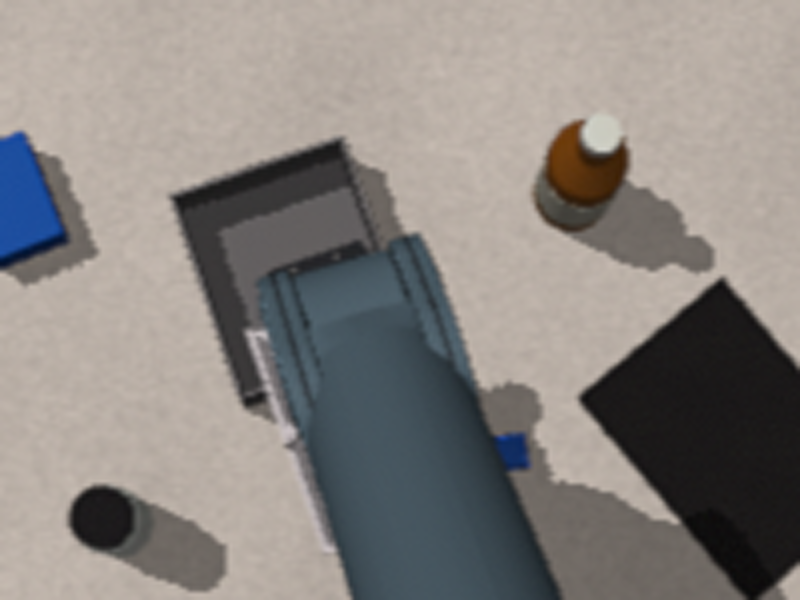

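The top crop shows the tray over the tub's near part, with its side wall running from (260,335) to (330,550) parallel to the tub's side. It is about 9 mm short sideways, which the next moves correct while starting the tilt.

Call:
carry_out --offset '[[0.08,0.04,0.03],[0.07,0.08,0.03],[0.05,0.14,0.03],[0.02,0.17,0.03],[0.02,0.18,0.03]]' --dr '[[0.2,0,0.02],[0.4,0,0.02],[0.5,0,0.02],[0.6,0,0],[0.63,0,0]]' --jaw '[1,1,1,1,1]'

```text
time_s: 9.85
eef_pos: [0.4997, -0.0342, 0.1377]
eef_rot: [-0.102, 0.579, 0.796, -0.142]
wrist_force: [0.5, -0.9, -2.4]
width: 0.127
finger_force: 45.0
```

Run:
```python
from h import *
tcp()
for lz,th in ((.052,32),(.052,40)):
    P=pose([.5585,-.013,lz],18,th); print(P[0]); plan(*P,8)
```

```text
9.85 [ 0.4997 -0.0342  0.1377] [[-0.308, 0.893, -0.328], [0.951, 0.289, -0.108], [-0.002, -0.345, -0.939]] [ 0.24  0.66 -0.44  1.72  0.34  1.19 -0.04] 0.12693631794640983 45.02457953989506 [ 0.5 -0.9 -2.4]
[ 0.51499192 -0.02713663  0.13919113]
8 [[0.01, 0.05, -0.02], [0.01, 0.05, -0.02], [0.01, 0.05, -0.02], [0.01, 0.05, -0.03], [0.01, 0.04, -0.03], [0.01, 0.04, -0.03], [0.01, 0.04, -0.03], [0.01, 0.04, -0.03]] dr [ 0.172  0.001 -0.001]
[ 0.52695609 -0.02324924  0.14470936]
8 [[0.01, 0.08, -0.05], [0.01, 0.08, -0.06], [0.01, 0.07, -0.06], [0.01, 0.07, -0.06], [0.01, 0.07, -0.06], [0.01, 0.07, -0.07], [0.01, 0.06, -0.07], [0.01, 0.06, -0.07]] dr [ 0.288  0.001 -0.001]
```

Call:
carry_out --offset '[[0.01,0.05,-0.02],[0.01,0.05,-0.02],[0.01,0.05,-0.02],[0.01,0.05,-0.03],[0.01,0.04,-0.03]]' --dr '[[0.17,0,0],[0.17,0,0],[0.17,0,0],[0.17,0,0],[0.17,0,0]]' --jaw '[1,1,1,1,1]'

```text
time_s: 10.48
eef_pos: [0.5086, -0.0286, 0.1385]
eef_rot: [-0.139, 0.571, 0.786, -0.192]
wrist_force: [0.0, -0.3, -3.0]
width: 0.132
finger_force: 45.0
```

Call:
carry_out --offset '[[0.01,0.04,-0.03],[0.01,0.04,-0.03],[0.01,0.04,-0.03],[0,0,0],[0,0,0]]' --dr '[[0.17,0,0],[0.17,0,0],[0.17,0,0],[0,0,0],[0,0,0]]' --jaw '[1,1,1,1,1]'

```text
time_s: 11.1
eef_pos: [0.5137, -0.0256, 0.1391]
eef_rot: [-0.16, 0.565, 0.778, -0.221]
wrist_force: [0.9, -0.7, -3.9]
width: 0.133
finger_force: 45.0
```

Run:
```python
from h import *
tcp()
p=capture('scene'); q=capture('wrist'); print([(np.round(d['location']),round(d['p'],2)) for d in landmark_of(p,'block0')])
a=cv2.resize(p['img'][170:300,270:400],(400,400),interpolation=cv2.INTER_CUBIC)
cv2.imwrite('pics/c4.png',np.hstack([a,cv2.resize(q['img'],(400,400))])[:,:,::-1])
P=pose([.5585,-.013,.052],18,40); plan(*P,8)
```

```text
11.1 [ 0.5137 -0.0256  0.1391] [[-0.309, 0.809, -0.5], [0.951, 0.263, -0.163], [-0.001, -0.526, -0.851]] [ 0.16  0.79 -0.41  1.53  0.34  1.45 -0.05] 0.13313157756789584 45.047840885818005 [ 0.9 -0.7 -3.9]
[(array([286., 208.]), 0.69), (array([290., 195.]), 0.67), (array([313., 213.]), 0.66), (array([258., 258.]), 0.62), (array([155., 356.]), 0.56), (array([303., 223.]), 0.45)]
8 [[-0.01, 0.03, -0.04], [-0.01, 0.03, -0.04], [-0.01, 0.03, -0.04], [-0.01, 0.02, -0.04], [-0.01, 0.02, -0.04], [-0.01, 0.02, -0.04], [-0.01, 0.02, -0.04], [-0.01, 0.02, -0.04]] dr [ 0.121  0.001 -0.   ]
```

View pics/c4.png

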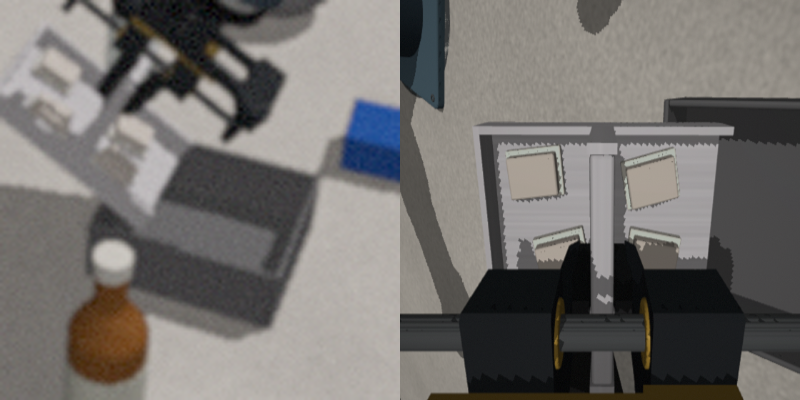

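In these views, the blocks are still sitting on the tray at 32° with the lip inside the tub. I continue the slow tilt.

Call:
carry_out --offset '[[-0.01,0.03,-0.04],[-0.01,0.03,-0.04],[-0.01,0.03,-0.04],[-0.01,0.02,-0.04],[-0.01,0.02,-0.04]]' --dr '[[0.12,0,0],[0.12,0,0],[0.12,0,0],[0.12,0,0],[0.12,0,0]]' --jaw '[1,1,1,1,1]'

```text
time_s: 11.88
eef_pos: [0.5229, -0.0246, 0.1429]
eef_rot: [-0.186, 0.557, 0.767, -0.257]
wrist_force: [0.4, 0.4, -3.3]
width: 0.127
finger_force: 45.0
```

Run:
```python
from h import *
tcp()
q=capture('wrist'); print([(np.round(d['location']),round(d['p'],2)) for d in landmark_of(q,'block0')])
P=pose([.5585,-.013,.05],18,44); plan(*P,8)
P=pose([.5585,-.013,.048],18,50); plan(*P,13)
```

```text
11.875 [ 0.5229 -0.0246  0.1429] [[-0.309, 0.76, -0.571], [0.951, 0.247, -0.186], [-0.001, -0.601, -0.799]] [ 0.12  0.86 -0.39  1.43  0.34  1.57 -0.04] 0.12716119320036104 45.042559169232845 [ 0.4  0.4 -3.3]
[(array([403., 267.]), 0.97), (array([394., 184.]), 0.96), (array([244., 180.]), 0.65)]
8 [[-0.0, 0.02, -0.03], [-0.0, 0.02, -0.03], [-0.0, 0.02, -0.03], [-0.0, 0.02, -0.03], [-0.0, 0.02, -0.03], [-0.0, 0.02, -0.03], [-0.0, 0.02, -0.03], [-0.0, 0.02, -0.03]] dr [0.103 0.001 0.   ]
13 [[-0.0, 0.03, -0.03], [-0.0, 0.03, -0.03], [-0.0, 0.03, -0.03], [-0.0, 0.03, -0.03], [-0.0, 0.03, -0.03], [-0.0, 0.03, -0.03], [-0.0, 0.03, -0.03], [-0.0, 0.03, -0.03], [-0.0, 0.02, -0.03], [-0.0, 0.02, -0.03], [-0.0, 0.02, -0.03], [-0.0, 0.02, -0.03], [-0.0, 0.02, -0.03]] dr [0.117 0.    0.   ]
```

The blocks have begun to creep (front block from column 353 to 394), so I hold here and watch.

Call:
carry_out --offset '[[0,0,0],[0,0,0],[0,0,0]]' --dr '[[0,0,0],[0,0,0],[0,0,0]]' --jaw '[1,1,1]'

```text
time_s: 12.35
eef_pos: [0.5227, -0.0248, 0.1431]
eef_rot: [-0.186, 0.558, 0.768, -0.256]
wrist_force: [-0.4, 0.2, -3.3]
width: 0.132
finger_force: 45.0
```

Run:
```python
from h import *
q=capture('wrist'); print([(np.round(d['location']),round(d['p'],2)) for d in landmark_of(q,'block0')])
q=capture('scene'); print([(np.round(d['location']),round(d['p'],2)) for d in landmark_of(q,'block0')])
```

```text
[(array([475., 239.]), 0.79), (array([496., 160.]), 0.62)]
[(array([157., 353.]), 0.73), (array([348., 240.]), 0.57), (array([259., 257.]), 0.57), (array([338., 251.]), 0.56), (array([323., 254.]), 0.5), (array([333., 239.]), 0.48)]
```

Call:
carry_out --offset '[[0,0,0],[0,0,0],[0,0,0]]' --dr '[[0,0,0],[0,0,0],[0,0,0]]' --jaw '[1,1,1]'

```text
time_s: 12.92
eef_pos: [0.5227, -0.0246, 0.1429]
eef_rot: [-0.186, 0.558, 0.768, -0.256]
wrist_force: [0.5, -0.7, -2.8]
width: 0.128
finger_force: 45.0
```

Run:
```python
from h import *
q=capture('wrist'); p=capture('scene'); print([(np.round(d['location']),round(d['p'],2)) for d in landmark_of(p,'block0')])
a=cv2.resize(p['img'][170:300,270:400],(400,400),interpolation=cv2.INTER_CUBIC)
cv2.imwrite('pics/c5.png',np.hstack([a,cv2.resize(q['img'],(400,400))])[:,:,::-1])
```

```text
[(array([154., 354.]), 0.73), (array([345., 241.]), 0.72), (array([337., 251.]), 0.61), (array([322., 253.]), 0.55), (array([336., 239.]), 0.48), (array([257., 260.]), 0.42)]
```

View pics/c5.png

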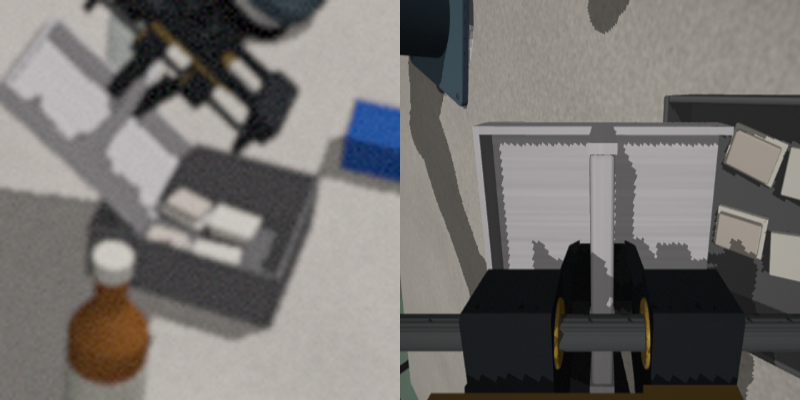

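All four blocks lie in the tub and the tray is empty. I back it out along its own slope, then level it and return.

Call:
carry_out --offset '[[0,-0.2,-0.05],[0,-0.4,-0.1],[0,-0.5,-0.2],[0,-0.5,-0.2],[0,-0.4,-0.2]]' --dr '[[0,0,0],[0,0,0],[0,0,0],[0,0,0],[0,0,0]]' --jaw '[1,1,1,1,1]'

```text
time_s: 13.7
eef_pos: [0.4782, -0.0393, 0.2165]
eef_rot: [-0.185, 0.558, 0.768, -0.256]
wrist_force: [0.9, 0.9, -2.9]
width: 0.128
finger_force: 45.0
```

Run:
```python
from h import *
tcp(); plan([.468,-.2,.18],Rg(30),8)
```

```text
13.7 [ 0.4782 -0.0393  0.2165] [[-0.309, 0.761, -0.57], [0.951, 0.247, -0.186], [-0.001, -0.6, -0.8]] [ 0.17  0.69 -0.41  1.54  0.3   1.61 -0.02] 0.12826230996798224 45.03903742879629 [ 0.9  0.9 -2.9]
8 [[-0.47, -0.08, 0.2], [-0.46, -0.11, 0.2], [-0.46, -0.14, 0.19], [-0.45, -0.16, 0.19], [-0.45, -0.19, 0.18], [-0.44, -0.21, 0.16], [-0.43, -0.24, 0.15], [-0.43, -0.26, 0.13]] dr [-0.534 -0.055 -0.169]
```

Call:
carry_out --offset '[[-0.47,-0.08,0.2],[-0.46,-0.11,0.2],[-0.46,-0.14,0.19],[-0.45,-0.16,0.19]]' --dr '[[-0.53,-0.06,-0.17],[-0.53,-0.06,-0.17],[-0.53,-0.06,-0.17],[-0.53,-0.06,-0.17]]' --jaw '[1,1,1,1]'

```text
time_s: 14.2
eef_pos: [0.4733, -0.1199, 0.1976]
eef_rot: [-0.093, 0.535, 0.829, -0.131]
wrist_force: [0.3, 0.5, -2.7]
width: 0.127
finger_force: 45.0
```

Call:
carry_out --offset '[[-0.45,-0.19,0.18],[-0.44,-0.21,0.16],[-0.43,-0.24,0.15],[-0.43,-0.26,0.13]]' --dr '[[-0.53,-0.06,-0.17],[-0.53,-0.06,-0.17],[-0.53,-0.06,-0.17],[-0.53,-0.06,-0.17]]' --jaw '[1,1,1,1]'

```text
time_s: 14.7
eef_pos: [0.4677, -0.2004, 0.1795]
eef_rot: [0.001, 0.498, 0.867, -0.003]
wrist_force: [0.3, 0.3, -3.4]
width: 0.13
finger_force: 45.0
```

Run:
```python
from h import *
tcp(); plan([.468,-.341,.1],Rg(39.3),6)
```

```text
14.7 [ 0.4677 -0.2004  0.1795] [[-0.504, 0.864, -0.001], [0.864, 0.504, -0.006], [-0.005, -0.004, -1.0]] [ 0.72  0.43 -0.51  1.94  0.28  0.85  0.59] 0.13003330963178295 45.00181004405022 [ 0.3  0.3 -3.4]
6 [[-0.51, -0.29, 0.33], [-0.5, -0.31, 0.33], [-0.49, -0.32, 0.33], [-0.48, -0.33, 0.33], [-0.47, -0.35, 0.33], [-0.46, -0.36, 0.33]] dr [-0.005  0.005 -0.175]
```

Call:
carry_out --offset '[[-0.51,-0.29,0.33],[-0.5,-0.31,0.33],[-0.49,-0.32,0.33]]' --dr '[[-0.01,0,-0.17],[0,0.01,-0.18],[-0.01,0,-0.17]]' --jaw '[1,1,1]'

```text
time_s: 15.08
eef_pos: [0.4678, -0.2711, 0.1399]
eef_rot: [-0.0, 0.464, 0.886, -0.002]
wrist_force: [0.5, -0.5, -1.6]
width: 0.13
finger_force: 45.0
```

Call:
carry_out --offset '[[-0.48,-0.33,0.33],[-0.47,-0.35,0.33],[-0.46,-0.36,0.33],[0,0,0]]' --dr '[[0,0.01,-0.18],[-0.01,0,-0.17],[0,0.01,-0.18],[0,0,0]]' --jaw '[1,1,1,1]'

```text
time_s: 15.58
eef_pos: [0.4664, -0.3423, 0.0997]
eef_rot: [-0.002, 0.43, 0.903, -0.001]
wrist_force: [0.5, -0.1, -2.8]
width: 0.132
finger_force: 45.0
```

Run:
```python
from h import *
tcp(); plan([.4685,-.341,.0575],Rg(39.3),4)
```

```text
15.575 [ 0.4664 -0.3423  0.0997] [[-0.63, 0.777, -0.005], [0.777, 0.63, 0.0], [0.003, -0.003, -1.0]] [ 0.89  0.65 -0.46  1.8   0.39  0.78  0.91] 0.13163562065899453 45.00021133571863 [ 0.5 -0.1 -2.8]
4 [[-0.0, 0.02, 0.26], [-0.0, 0.02, 0.26], [-0.0, 0.02, 0.26], [-0.0, 0.02, 0.26]] dr [-0.006 -0.005 -0.008]
```

Call:
carry_out --offset '[[0,0.02,0.3],[0,0.02,0.3],[0,0.02,0.25],[0,0.02,0.12],[0,0,0.08]]' --dr '[[-0.01,-0.01,-0.01],[0,-0.01,0],[-0.01,0,-0.01],[0,0,0],[0,0,0]]' --jaw '[1,1,1,1,1]'

```text
time_s: 16.2
eef_pos: [0.471, -0.3382, 0.0579]
eef_rot: [0.001, 0.427, 0.904, 0.0]
wrist_force: [0.1, 0.5, -2.0]
width: 0.13
finger_force: 45.0
```

```bash
python3 -c "
from h import *
tcp()"
```

```text
16.2 [ 0.471  -0.3382  0.0579] [[-0.635, 0.772, 0.002], [0.772, 0.635, -0.0], [-0.002, 0.002, -1.0]] [ 0.86  0.71 -0.43  1.82  0.43  0.7   0.88] 0.12951648281055325 45.000279396772385 [ 0.1  0.5 -2. ]
```

Call:
carry_out --offset '[[0,0,0.03],[0,0,0.01],[0,0,0],[0,0,0],[0,0,0]]' --dr '[[0,0,0],[0,0,0],[0,0,0],[0,0,0],[0,0,0]]' --jaw '[1,1,0.8,0.6,0.4]'

```text
time_s: 16.82
eef_pos: [0.4711, -0.3386, 0.0569]
eef_rot: [0.001, 0.427, 0.904, 0.0]
wrist_force: [0.4, -0.1, -0.3]
width: 0.404
finger_force: 0.0
```

Call:
carry_out --offset '[[0,0,0],[0,0,0],[0,0,0],[0,0,-0.2],[0,0,-0.5]]' --dr '[[0,0,0],[0,0,0],[0,0,0],[0,0,0],[0,0,0]]' --jaw '[0.2,0,0,0,0]'

```text
time_s: 17.45
eef_pos: [0.4704, -0.3382, 0.085]
eef_rot: [0.0, 0.427, 0.904, 0.001]
wrist_force: [0.4, -0.3, 1.0]
width: 0.972
finger_force: 0.0
```

Call:
carry_out --offset '[[0,0,-0.8],[0,0,-0.8],[0,0,-0.8],[0,0,-0.5],[0,0,0]]' --dr '[[0,0,0],[0,0,0],[0,0,0],[0,0,0],[0,0,0]]' --jaw '[0,0,0,0,0]'

```text
time_s: 18.08
eef_pos: [0.4717, -0.3391, 0.2033]
eef_rot: [0.003, 0.427, 0.904, -0.0]
wrist_force: [0.3, -0.8, 0.3]
width: 1.0
finger_force: 0.0
```

Run:
```python
from h import *
tcp()
p=capture('wrist'); q=capture('scene')
cv2.imwrite('pics/c6.png',np.hstack([cv2.resize(p['img'],(400,400)),cv2.resize(q['img'][180:330,140:400],(400,400))])[:,:,::-1])
for n,z in (('mat',.003),('tray',.027)):
    for d in outline_of(p,n)[:1]:
        c=max(cv2.findContours(d['pixels'].astype(np.uint8),0,2)[0],key=cv2.contourArea).reshape(-1,2)
        print(n,cv2.minAreaRect(np.array([at_z(p,u,z)[:2] for u in c],dtype=np.float32)))
```

```text
18.075 [ 0.4717 -0.3391  0.2033] [[-0.635, 0.773, 0.006], [0.773, 0.635, -0.003], [-0.006, 0.003, -1.0]] [ 0.94  0.51 -0.52  1.74  0.3   0.96  0.98] 1.0004244635432586 0.0 [ 0.3 -0.8  0.3]
mat ((0.4687753915786743, -0.34003379940986633), (0.21014107763767242, 0.15048988163471222), 38.8813362121582)
tray ((0.476638525724411, -0.34488704800605774), (0.17118290066719055, 0.13547784090042114), 39.34066390991211)
```

View pics/c6.png

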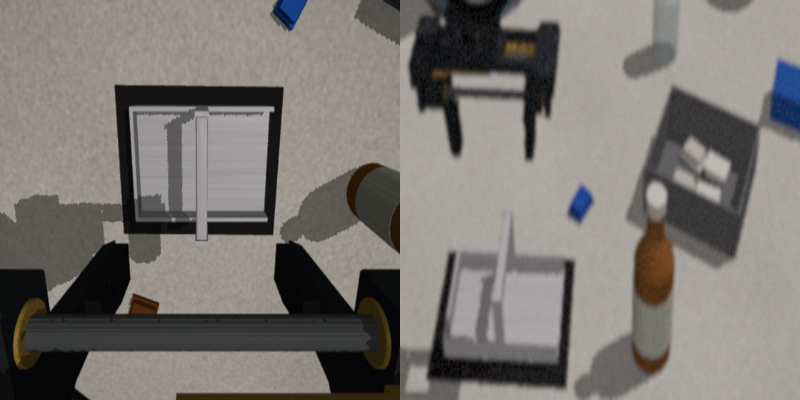

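The empty tray sits flat and centred on the mat, the four blocks lie in the tub, and the gripper is clear. I am handing in.

```bash
python3 -c "
from h import *
print(arm.finish_job())"
```

```text
the job is handed in; nothing more can be done
None
```

Handed in: the last views show all four blocks in the grey tub and the empty tray released flat in the middle of its mat, but the hand-in returned no verdict.

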